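# Turn the spice jar to the tag reader and snap its cap on

### The arm

A 7-joint arm with a two-finger parallel gripper is mounted at the origin on the work surface. World frame = base frame: x ahead of the robot, y to its left, z up, the work surface at z = 0. Lengths are in m, angles in rad, forces in N, time in s.
With the tool pointing down it reaches from about 0.4 to 0.925 m from the base axis. Payload 5.6 kg.
Tool frame: the origin (TCP) lies at the very end of the fingers, on their centre line; the grasp point (between the pads) lies 19 mm behind it; z points along the fingers, y is the direction in which the jaws open and shut (so a half turn about z gives the same grasp; the last joint's range is limited). The gripper opens to 85 mm and grips with 20 to 120 N. Pads are 22 mm wide; open, the fingers measure 114 mm over their backs; the gripper's body (76 mm by 85 mm) begins 54 mm behind the grasp point. The pads swing forward as they close: fully open they stand 13 mm farther back than shut.
Start: joints at [-1.181, 0.468, -0.012, 1.603, 0.006, 1.071, -0.056], TCP at [0.273, 0.59, 0.211] pointing down, gripper open.
Joint ranges: [-2.53, 2.53], [-0.31, 2.02], [-1.57, 1.55], [0.28, 2.44], [-1.29, 4.43], [0.15, 1.84], [-2.92, 2.92]. Speed limits (rad/s): [2.57, 2.57, 3.14, 3.14, 3.14, 3.14, 3.14].

### API

Orientations are given as a unit quaternion [x, y, z, w].
In Python, from bench import robot gives the robot as it stands.
- The arm moves only by the tool carry_out, never from a script. Its argument "targets" is a list of rows, each a list of 3 entries, a list of its own where there are three numbers: the opening, from 0 (shut) to 1 (fully open), then the shift along the tool's x, y, z in cm, then the turn about the tool's z in rad. A call has 1 to 8 rows; each row shifts and turns the commanded pose from where the row before left it, along the tool's axes as they then stand; what a row does not reach is not made up. A row lasts 1/8 s, in which the tool goes at most 62.5 mm and 10.7 degrees, less where a joint would pass 70% of its speed; a pose out of reach is approached as far as the arm can. A call is refused whole if a number of a shift passes 6.25 or a number of a turn 0.188, either way. A call with a gripper value outside its range is refused whole. The fingers move at their own pace and stop on an object; "newtons" is the grip in N (left out, the last holds). Time passes only in rows, so rows that do not move let the fingers close. It gives the time, the measured TCP pose, the force and the opening at its end, in the units of the state.
- robot.state(): the state, without advancing time (a new reading comes with each control period).
- robot.camera(name): name is "scene" or "side" or "wrist"; returns the picture (420x560x3 uint8, blue, green, red); there is no depth.
- robot.calibration(name): a dict with "K" (3x3 intrinsics, pixels), "R" (3x3) and "t" (3): a world point X has camera coordinates R X + t. Camera axes: x right, y down, z forward; pixel columns grow to the right and rows downward; lengths in m; the calibration is good to about 2 mm. A picture is of the moment at which its call begins: read the wrist's pose just before it. calibration takes no time and is no camera call; for the wrist camera it gives the pose at the moment of the call.
- robot.sign_off(): hands the job in, once; it reports no verdict.
Trained networks look in the newest picture that a camera, given by its name, has taken for a name from the list of things; names that differ only in an ending like _2 or _b are one class to them, and where a whole thing is asked for, a point or a joint stands for the part that bears it (a point fixed in the world has none). Each returns a list of dicts, best first, with "conf" (0 to 1); they miss things now and then, are a little off and sometimes report something else, mostly with a low value. They report only what shows in the picture. A call takes as long as a camera call. They do not tell look-alikes from the thing itself.
- robot.spot_in(camera, label): "at" ([column, row] in pixels, amid what is visible of it).
- robot.regions_of(camera, label): "pixels" (420x560 bool, what is visible of it) and "at" ([column, row] in pixels, amid what is visible of it).
The state is a dict: "clock": time; "q": joint angles; "dq": joint speeds; "tau": joint torques, N m; "ee_pos": TCP position; "eef_rot": TCP orientation; "force": force on the tool from outside, world axes, zero at the start; "wrist_torque": the same for the moment, N m; "finger_gap": opening from 0.0 (shut) to 1.0 (fully open).
Only numpy, scipy, OpenCV 4.12 (cv2) and the standard library are available. Lean on these libraries where they do the work, as an engineer would, in place of code of your own. Each camera call takes 0.05 s, during which the arm holds its last target.

### The job

Where it stands, turn the small amber glass jar with the steel stud on top so that its labelled side (the side with the raised nub on the shoulder) faces the white tag reader block squarely, and let go of it. Then take the aluminium snap cap from the wooden coasters and press it straight down onto the jar's stud until it clicks and sits flush on the jar's shoulder, with the jar still facing the reader. Keep holding and pressing the cap down firmly: the job finishes while you are still pressing, with every other thing left as it was.

Things in the scene. Friction and masses are not known exactly. Their poses are not given: they have to be found in the camera images.
- jar_mid (a point): Centre of the amber glass jar, 35 mm above its underside: loose upright cylinder 56 mm in diameter, about 0.35 kg, smooth and grippable all round. Frame turns with the jar: z up, +x points out through the middle of the paper label; a 4 mm high white nub stands on the shoulder's rim above the label. It faces the reader when the +x line runs through the reader block, near its centre.
- jar_stud (a point): On the jar's axis at the foot of its stud, level with the flat shoulder, 70 mm above the jar's underside; axes as jar_mid. From here the steel stud rises 20 mm (top 90 mm above the counter), 18 mm in diameter, tip tapered, with four sprung catches. cap_base comes here when the cap is home.
- jar: The same jar; origin at the centre of its underside, same axes as jar_mid.
- reader_mid (a point): Centre of the tag reader, a fixed white plastic block 60 x 60 x 55 mm with a dark window band round all four sides; it stands on the counter to the left or the right of the jar, 0.13 to 0.25 m from it. It reads from any of its sides.
- cap_grip (a point): Where to grip the snap cap: on its axis, 30 mm above its underside. Loose aluminium cylinder standing upright on wooden coasters, 38 mm in diameter, 48 mm tall, about 50 g, grippable at any yaw. Open below: bore 24 mm deep, inner lip 21 mm wide (for the 18 mm stud).
- cap_base (a point): Centre of the cap's underside, 30 mm below cap_grip. Set loosely on the stud it stops about 13 mm above the jar's shoulder; pressed straight down, resistance climbs to roughly 7 to 14 N with the underside about 7 mm above the shoulder, falls away at the click between 6 and 3 mm, and rises again when it meets the shoulder.
- cap: The same cap; origin at the centre of its underside.
- coaster: Pair of round wooden coasters, fixed, 100 mm in diameter, together 10 mm thick, origin at the centre of the underside; at the far left or far right of the work area. The cap starts on it.
- bottle: Bystander: closed amber glass bottle, 62 mm in diameter, 150 mm tall, loose, on the other side of the jar from the reader. Origin at the centre of its underside. Leave alone.
- crusher: Bystander: yellow plastic garlic crusher, about 145 x 42 x 36 mm, loose, lying on the opposite side from the coasters. Leave alone.
- brush: Bystander: grey silicone brush, 190 mm long, 42 mm wide, 20 mm high, lying across beyond the jar. Leave alone.
- bowl: Bystander: small white bowl, 80 mm wide, 35 mm high, to the right, nearer the robot than the jar. Leave alone.
- burner (a joint): Burner knob on the hob's front, at 0 (off), radians. Leave alone.
Mind the look-alikes: they are no part of the job. Leave any blue look-alike of the jar alone.

How it is judged:
On the way, in this order (a step that is already met when the one before it is completed fails the run):
1. the jar stands upright with its label facing the reader, let go, the cap not yet on (x of reader_mid in the frame of jar_mid above 0.05 m and y of reader_mid in the frame of jar_mid between -0.03 and 0.03 m and angle between jar_mid's own z axis and vertical below 0.08 rad and contact force between the fingers and jar below 0.1 N and distance between cap_base and jar_stud above 0.03 m), for 0.2 s.
2. the cap has clicked home on the stud (z of cap_base in the frame of jar_stud between -0.003 and 0.0015 m and distance between cap_base and jar_stud below 0.004 m), for 0.1 s.
At the end, for the whole second after the job is handed in: Cap underside within 1.5 mm of the jar's shoulder and 4 mm of its centre, pressed by the fingers with over 4 N; jar upright (0.08 rad), within 50 mm of its start, the line out of its label passing within 30 mm of the reader's centre (all of step 2 and x of reader_mid in the frame of jar_mid above 0.05 m and y of reader_mid in the frame of jar_mid between -0.03 and 0.03 m and angle between jar_mid's own z axis and vertical below 0.08 rad and distance of jar_mid from where it was at the start of the episode below 0.05 m and contact force between cap and jar above 4 N and contact force between the fingers and cap above 3 N); the arm keeps its last pose, push and grip.
It fails at once if a bystander (bottle, garlic crusher, brush, bowl) is moved more than 30 mm (distance of any of bottle, crusher, brush, bowl from where it was at the start of the episode above 0.03 m).
It fails at once if the burner knob is turned (value of joint burner above 0.3 rad).
It fails at once if the jar is knocked over (angle between jar_mid's own z axis and vertical above 0.5 rad).
It also fails if it takes over 72 s, if anything falls off the work surface, if the arm or the gripper's body presses on something with over 40 N, if the wrist force passes 120 N, or if a joint passes its speed limit or range.

## Working session

There is one attempt and no reset: what is moved stays moved. The work goes in short steps, Python scripts to look and compute and a tool call to move; the robot and the scene stay as the last step left them, time stands still between calls to the robot, and variables do not carry over. Pictures are saved under pics/ and viewed, and the job is handed in when it is done.

Besides the shell and the picture viewer there is one more tool, called after "Call:" in YAML: its name, and indented under it one key for each argument. carry_out: Moves the arm, as the interface text tells. Its arguments: {"type":"object","properties":{"targets":{"type":"array"},"newtons":{"type":"number"}},"required":["targets"]}

```bash
mkdir -p pics; ls
python3 - <<'E'
from bench import robot
import cv2
print(robot.state())
for n in ["scene","side","wrist"]:
    im=robot.camera(n); cv2.imwrite(f"pics/{n}0.png",im)
    c=robot.calibration(n); print(n,c)
E
```

```text
pics
{'clock': 0.0, 'q': array([-1.18100666,  0.46839199, -0.01162013,  1.60361995,  0.00598739,
        1.07139881, -0.05630645]), 'dq': array([ 0.00080327, -0.00031555, -0.00082403,  0.00098224, -0.00077608,
       -0.00086827, -0.00038545]), 'tau': array([ 5.28305245e-04, -5.32388520e+01,  2.22105539e-02, -2.51303047e+01,
        1.15324449e-02,  7.73918582e-03, -1.08334035e-05]), 'ee_pos': array([0.27241574, 0.58950723, 0.20993027]), 'eef_rot': array([ 2.14739658e-01,  9.76670919e-01, -8.80689579e-04, -1.39602685e-04]), 'force': array([ 0.67957006, -0.37937914,  0.2631464 ]), 'wrist_torque': array([ 0.01560511, -0.00400297,  0.00688272]), 'finger_gap': 1.0007266399069072}
scene {'K': array([[509.01956905,   0.        , 280.06043747],
       [  0.        , 509.01956905, 206.47379891],
       [  0.        ,   0.        ,   1.        ]]), 'R': array([[ 0.06980238,  0.99746527, -0.01380774],
       [ 0.61206625, -0.05375392, -0.78897745],
       [-0.78771983,  0.04662125, -0.61426698]]), 't': array([-0.02507035, -0.28799334,  1.62278237])}
side {'K': array([[403.87140175,   0.        , 276.55908211],
       [  0.        , 403.87140175, 208.34190845],
       [  0.        ,   0.        ,   1.        ]]), 'R': array([[ 0.9478671 , -0.31857182,  0.00774325],
       [-0.14426571, -0.45065583, -0.88096352],
       [ 0.28413969,  0.83391925, -0.47312082]]), 't': array([-0.56870423,  0.15582289,  0.78844469])}
wrist {'K': array([[309.75202488,   0.        , 280.32242564],
       [  0.        , 309.75202488, 210.49979711],
       [  0.        ,   0.        ,   1.        ]]), 'R': array([[ 4.20320730e-01,  9.07375244e-01, -8.06596300e-04],
       [ 8.66631644e-01, -4.01183491e-01,  2.96650301e-01],
       [ 2.68849546e-01, -1.25387293e-01, -9.54985837e-01]]), 't': array([-0.64940828, -0.0367061 ,  0.37965691])}
```

View pics/scene0.png

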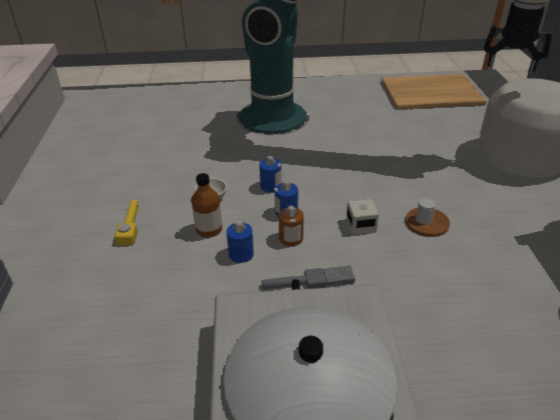

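View pics/side0.png

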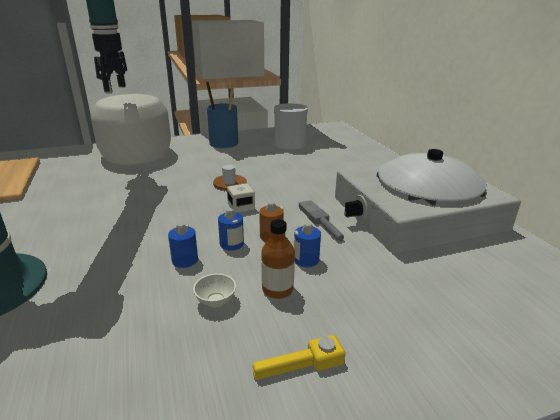

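View pics/wrist0.png

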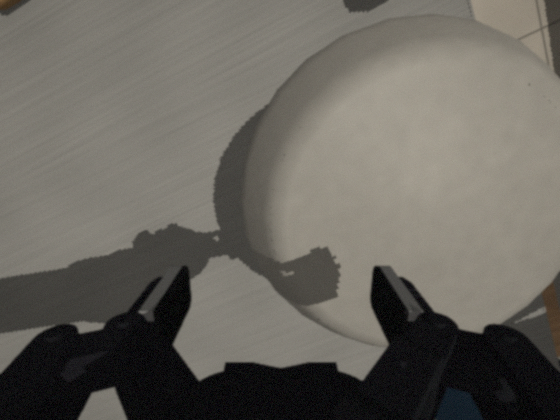

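```bash
cat > h.py <<'E'
from bench import robot
import numpy as np, cv2
def ray(cam,p,c=None):
    c=c or robot.calibration(cam)
    d=c["R"].T@np.linalg.inv(c["K"])@np.array([p[0],p[1],1.]); o=-c["R"].T@c["t"]
    return o,d/np.linalg.norm(d)
def onz(cam,p,z,c=None):
    o,d=ray(cam,p,c); return o+d*(z-o[2])/d[2]
def proj(cam,X,c=None):
    c=c or robot.calibration(cam); v=c["K"]@(c["R"]@np.array(X)+c["t"]); return v[:2]/v[2]
def tri(p1,p2,c1="scene",c2="side"):
    o1,d1=ray(c1,p1);o2,d2=ray(c2,p2)
    A=np.c_[d1,-d2];s=np.linalg.lstsq(A,o2-o1,rcond=None)[0]
    a=o1+s[0]*d1;b=o2+s[1]*d2
    return (a+b)/2,np.linalg.norm(a-b)
E
python3 - <<'E'
from h import *
S=cv2.imread("pics/scene0.png");D=cv2.imread("pics/side0.png")
a=cv2.resize(S[150:275,190:460],None,fx=2.9,fy=2.9,interpolation=cv2.INTER_CUBIC)
b=cv2.resize(D[155:310,150:360],None,fx=3.7,fy=3.7,interpolation=cv2.INTER_CUBIC)
cv2.imwrite("pics/sc_crop.png",a);cv2.imwrite("pics/sd_crop.png",b)
for l in ["jar","reader_mid","cap","coaster","bottle","bowl","crusher","brush"]:
  for cam in ["scene","side"]:
    r=robot.spot_in(cam,l)
    print(l,cam,[(np.round(x["at"],1).tolist(),round(x["conf"],2)) for x in r[:5]])
print(robot.state()["clock"])
E
```

```text
jar scene [([288.8, 197.5], 0.91), ([239.8, 242.8], 0.84), ([270.9, 172.2], 0.71), ([290.8, 225.6], 0.69), ([423.5, 208.2], 0.28)]
jar side [([184.8, 244.3], 0.95), ([305.0, 247.2], 0.89), ([266.6, 217.1], 0.77), ([228.6, 231.0], 0.56)]
reader_mid scene []
reader_mid side [([242.3, 197.3], 0.56)]
cap scene [([422.6, 208.4], 0.57), ([432.9, 226.8], 0.2)]
cap side [([266.5, 213.8], 0.65), ([227.9, 174.9], 0.63), ([307.2, 356.8], 0.31)]
coaster scene [([431.5, 226.3], 0.56)]
coaster side [([221.7, 181.6], 0.51)]
bottle scene [([205.6, 211.6], 0.69)]
bottle side [([276.7, 261.7], 0.86)]
bowl scene [([218.7, 186.4], 0.64)]
bowl side [([213.9, 288.0], 0.94)]
crusher scene [([127.8, 228.9], 0.56)]
crusher side [([310.6, 359.1], 0.92), ([219.4, 180.4], 0.55)]
brush scene [([320.6, 280.0], 0.72), ([431.3, 226.5], 0.3)]
brush side []
0.95
```

View pics/sc_crop.png

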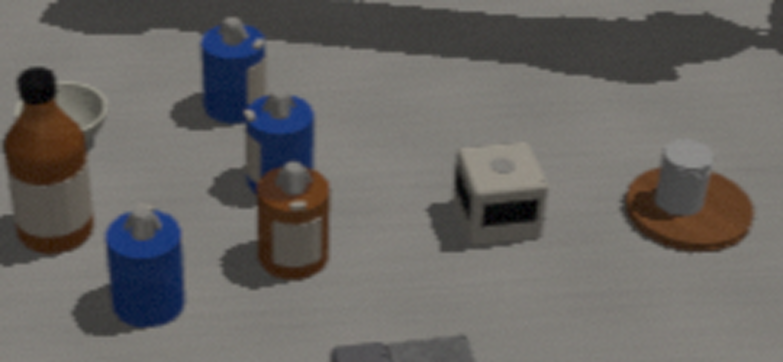

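View pics/sd_crop.png

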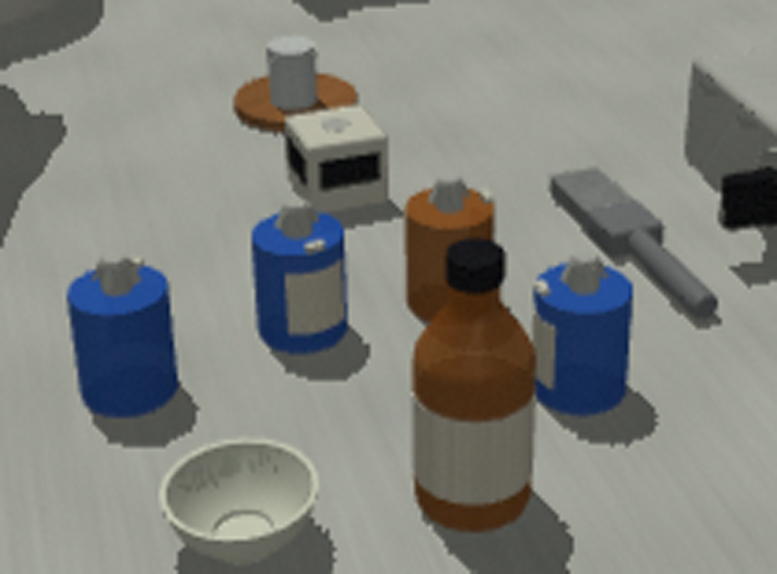

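Run:
```python
from h import *
s=lambda x,y:(190+x/2.9,150+y/2.9); d=lambda x,y:(150+x/3.7,155+y/3.7)
def both(n,ps,pd,z):
    print(n,np.round(onz("scene",ps,z)[:2],4),np.round(onz("side",pd,z)[:2],4),np.round(tri(ps,pd),4)if 0 else [np.round(q,4) for q in tri(ps,pd)])
both("amber",s(294,190),d(449,205),.07)
both("blueA(near amber)",s(280,117),d(298,234),.07)
both("blueB",s(234,48),d(118,290),.07)
both("blueC",s(145,232),d(584,282),.07)
both("readertop",s(502,167),d(336,126),.055)
both("captop",s(687,154),d(292,47),.058)
both("coastertop",s(690,203),d(296,101),.01)
both("bottlecap top",s(38,77),d(475,250),.15)
both("nub",s(298,204),d(487,195),.074)
```

```text
amber [0.5939 0.0093] [0.5899 0.0095] [array([0.5908, 0.0101, 0.0686]), np.float64(0.0021)]
blueA(near amber) [0.4999 0.0063] [0.4924 0.0025] [array([0.4938, 0.0071, 0.0665]), np.float64(0.0017)]
blueB [ 0.3963 -0.025 ] [ 0.382  -0.0289] [array([ 0.3836, -0.0234,  0.0642]), np.float64(0.0049)]
blueC [ 0.633  -0.1031] [ 0.6349 -0.1013] [array([ 0.6342, -0.103 ,  0.0711]), np.float64(0.0001)]
readertop [0.561  0.1756] [0.5581 0.1724] [array([0.5589, 0.1761, 0.0533]), np.float64(0.0001)]
captop [0.561  0.3222] [0.5589 0.3181] [array([0.5597, 0.3227, 0.0564]), np.float64(0.0008)]
coastertop [0.5641 0.3317] [0.5603 0.32  ] [array([0.5619, 0.3323, 0.006 ]), np.float64(0.0036)]
bottlecap top [ 0.5432 -0.1767] [ 0.5425 -0.1777] [array([ 0.5427, -0.1768,  0.1496]), np.float64(0.0002)]
nub [0.6155 0.0104] [0.6143 0.0077] [array([0.6149, 0.0102, 0.073 ]), np.float64(0.0009)]
```

Candidates for the jar in the scene view: blue (270,175), blue (287,200), blue (240,242), amber jar (291,226) and the tall amber bottle (207,207). The crops show the amber one with a steel stud at (291,226), so that is the jar. Its nub and label face about +x. The reader is at bearing ≈101° from the jar, so I need to turn it ≈ +100° CCW. I'll lift clear of the crock first.

Call:
carry_out:
  targets:
    - [1,[0,0,-4],0.147]
    - [1,[0,0,-4],0.147]
    - [1,[0,0,-2],0.147]
    - [1,[-5,-0.98,0],0]
    - [1,[-5,-0.98,0],0]
    - [1,[-5,-0.98,0],0]
    - [1,[-5,-0.98,0],0]
    - [1,[-5,-0.98,0],0]
  newtons: 40

```text
clock: 1.95
ee_pos: [0.3962, 0.3653, 0.3111]
eef_rot: [0.423, 0.906, 0.0, 0.0]
force: [0.8, 0.2, 0.0]
finger_gap: 1.0
```

Call:
carry_out:
  targets:
    - [1,[-5,-0.98,0],0]
    - [1,[-5,-0.98,0],0]
    - [1,[-5,-0.98,0],0]
    - [1,[-5,-0.98,0],0]
    - [1,[-5,-0.98,0],0]
    - [1,[-5,-0.98,0],0]
    - [1,[-4,-0.98,0],0]
    - [1,[0,0,3],0]

```text
clock: 2.95
ee_pos: [0.564, 0.0579, 0.2828]
eef_rot: [0.426, 0.905, 0.001, 0.003]
force: [-0.0, 0.9, 0.0]
finger_gap: 0.999
```

```bash
cat >> h.py <<'E'
from scipy.spatial.transform import Rotation as Ro
def st():
    s=robot.state(); R=Ro.from_quat(s["eef_rot"]).as_matrix()
    print("t",round(s["clock"],2),"p",np.round(s["ee_pos"],4),"yaw_y",round(np.degrees(np.arctan2(R[1,1],R[0,1])),1),"tilt",np.round(R[:2,2],3),"q",np.round(s["q"],2),"F",np.round(s["force"],1),"gap",round(s["finger_gap"],3)); return s,R
def shift(W):
    s,R=st(); print("tool shift cm",np.round(R.T@(np.array(W)-s["ee_pos"])*100,2))
E
python3 - <<'E'
from h import *
shift([.592,.0095,.03])
c=robot.calibration("wrist"); im=robot.camera("wrist"); cv2.imwrite("pics/w1.png",im)
np.savez("w1.npz",**c)
for X in [(.592,.0095,.07),(.592,.0095,.09),(.62,.0095,.074)]: print(proj("wrist",X,c))
E
```

```text
t 2.95 p [0.564  0.0579 0.2828] yaw_y 39.6 tilt [ 0.006 -0.   ] q [-0.51  0.26  0.43  1.76 -0.12  1.14  0.64] F [-0.   0.9  0. ] gap 0.999
tool shift cm [-5.41 -1.03 25.3 ]
[272.84271235 221.29322194]
[272.54004802 226.75036266]
[289.64271852 235.33014378]
```

View pics/w1.png

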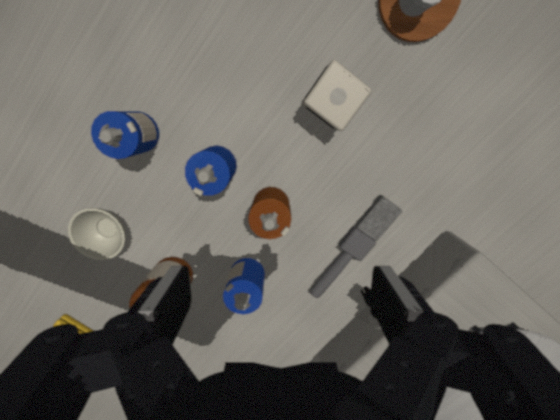

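Run:
```python
from h import *
c=robot.calibration("wrist"); im=robot.camera("wrist"); cv2.imwrite("pics/w2.png",im)
np.savez("w2.npz",**c)
cv2.imwrite("pics/w2c.png",cv2.resize(im[50:250,170:390],None,fx=3,fy=3,interpolation=cv2.INTER_CUBIC))
shift([.592,.0095,.03])
```

```text
t 3.05 p [0.5594 0.0613 0.2783] yaw_y 39.8 tilt [-0.005 -0.001] q [-0.51  0.26  0.42  1.76 -0.12  1.15  0.64] F [-0.7 -0.   0.5] gap 1.002
tool shift cm [-6.13 -0.7  24.81]
```

View pics/w2c.png

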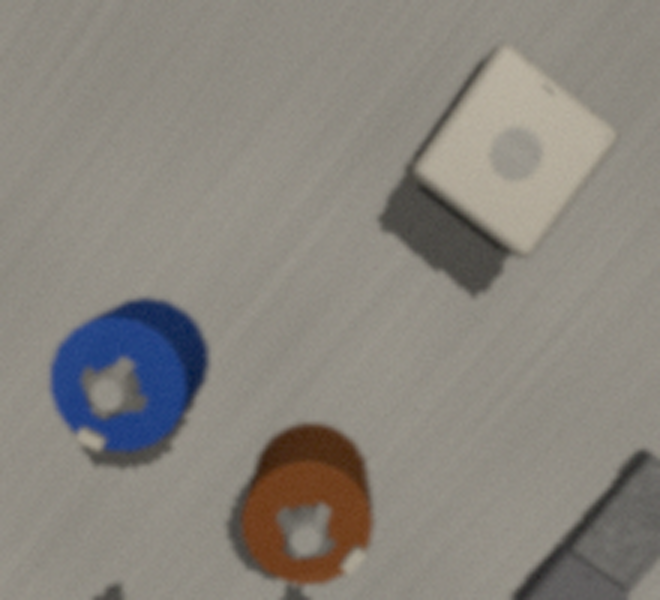

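Run:
```python
from h import *
c=dict(np.load("w2.npz")); f=lambda x,y:(170+x/3,50+y/3)
j=onz("wrist",f(307,521),.07,c);n=onz("wrist",f(354,560),.074,c);r=onz("wrist",f(516,153),.055,c);b=onz("wrist",f(119,385),.07,c);t=onz("wrist",f(305,538),.09,c)
print(j,t,n,r,b)
a=lambda v:np.degrees(np.arctan2(v[1],v[0]))
print("label",a(n-j),np.linalg.norm((n-j)[:2]),"reader",a(r-j),np.linalg.norm(r-j))
```

```text
[0.58649617 0.01015606 0.07      ] [0.58639354 0.00990774 0.09      ] [0.61206069 0.01048977 0.074     ] [0.55589635 0.17612131 0.055     ] [0.49116973 0.00673008 0.07      ]
label 0.7478797078976624 0.02556669440282961 reader 100.4465798490443 0.16942790489883422
```

Call:
carry_out:
  targets:
    - [1,[-3,-0.45,4],0]
    - [1,[-2.85,-0.45,4],0]
    - [1,[0,0,4],0]
    - [1,[0,0,3],0]
    - [1,[0,0,0],0]
    - [1,[0,0,0],0]

```text
clock: 3.8
ee_pos: [0.593, 0.0121, 0.1326]
eef_rot: [0.423, 0.906, 0.001, 0.001]
force: [0.1, 0.3, 0.0]
finger_gap: 1.001
```

Run:
```python
from h import *
c=robot.calibration("wrist"); im=robot.camera("wrist"); cv2.imwrite("pics/w3.png",im)
np.savez("w3.npz",**c)
shift([.589,.010,.03])
print(proj("wrist",(.589,.010,.07),c),proj("wrist",(.589,.010,.09),c))
```

```text
t 3.85 p [0.5932 0.012  0.1329] yaw_y 40.0 tilt [0.003 0.001] q [-0.38  0.48  0.4   1.84 -0.24  0.87  0.83] F [-0.7 -0.4  1.1] gap 0.995
tool shift cm [ 0.13 -0.48 10.29]
[274.98802425 217.82496728] [274.58654304 226.89439486]
```

View pics/w3.png

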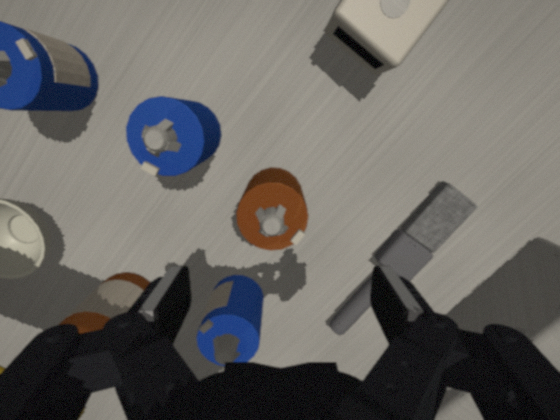

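Run:
```python
from h import *
im=cv2.imread("pics/w3.png");c=dict(np.load("w3.npz"))
cv2.imwrite("pics/w3c.png",cv2.resize(im[150:270,210:340],None,fx=5,fy=5,interpolation=cv2.INTER_CUBIC))
for p in [(271,214),(271.5,215)]: print(onz("wrist",p,.07,c))
print(onz("wrist",(272,226),.09,c),onz("wrist",(298,238),.074,c))
```

```text
[0.5846919  0.01042128 0.07      ]
[0.58549633 0.01004515 0.07      ]
[0.58717193 0.00934789 0.09      ] [0.61222831 0.00981543 0.074     ]
```

View pics/w3c.png

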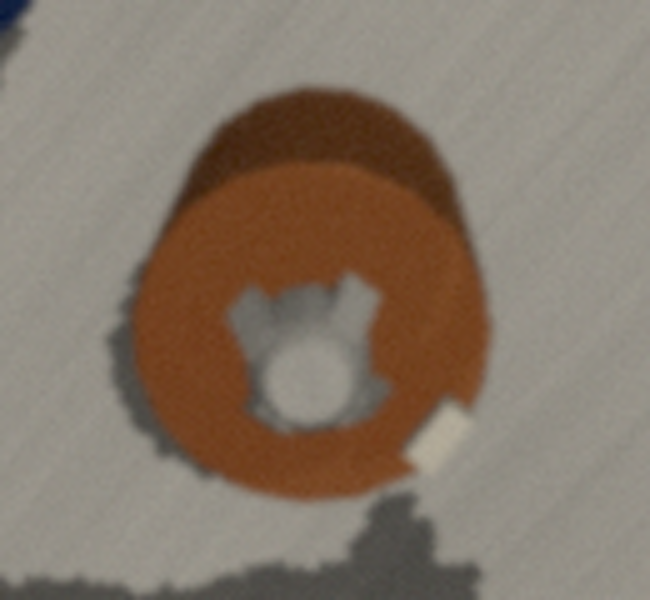

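Call:
carry_out:
  targets:
    - [1,[0.2,-0.6,2],0]
    - [1,[0,0,3],0]
    - [1,[0,0,3],0]
    - [1,[0,0,2.3],0]
    - [1,[0,0,0],0]
    - [1,[0,0,0],0]

```text
clock: 4.6
ee_pos: [0.5874, 0.0093, 0.0297]
eef_rot: [0.423, 0.906, 0.001, 0.001]
force: [-0.0, -0.4, -0.4]
finger_gap: 0.997
```

Run:
```python
from h import *
shift([.5875,.0097,.03])
```

```text
t 4.6 p [0.5874 0.0093 0.0297] yaw_y 39.9 tilt [0.003 0.   ] q [-0.33  0.62  0.34  1.89 -0.31  0.68  0.89] F [-0.  -0.4 -0.4] gap 0.997
tool shift cm [ 0.02  0.03 -0.03]
```

Call:
carry_out:
  targets:
    - [0.5,[0,0,0],0]
    - [0.4,[0,0,0],0]
    - [0.4,[0,0,0],0]
    - [0.4,[0,0,0],0]
    - [0.4,[0,0,0],0]
    - [0.4,[0,0,0],0]
  newtons: 40

```text
clock: 5.35
ee_pos: [0.5869, 0.0094, 0.0294]
eef_rot: [0.423, 0.906, 0.001, 0.001]
force: [-0.9, 0.8, 6.3]
finger_gap: 0.637
```

Call:
carry_out:
  targets:
    - [0.4,[0,0,0],-0.05]
    - [0.4,[0,0,0],-0.1]
    - [0.4,[0,0,0],-0.1]
    - [0.4,[0,0,0],-0.1]
    - [0.4,[0,0,0],-0.1]
    - [0.4,[0,0,0],-0.1]
    - [0.4,[0,0,0],-0.1]
    - [0.4,[0,0,0],-0.1]

```text
clock: 6.35
ee_pos: [0.5869, 0.0087, 0.0294]
eef_rot: [0.061, 0.998, -0.0, 0.001]
force: [0.1, 0.3, 5.4]
finger_gap: 0.638
```

Run:
```python
from h import *
st()
im=robot.camera("wrist"); cv2.imwrite("pics/w4.png",im)
```

```text
t 6.35 p [0.5869 0.0087 0.0294] yaw_y 83.1 tilt [ 0.002 -0.   ] q [-0.18  0.6   0.15  1.89 -0.13  0.66  1.49] F [0.1 0.3 5.4] gap 0.638
```

View pics/w4.png

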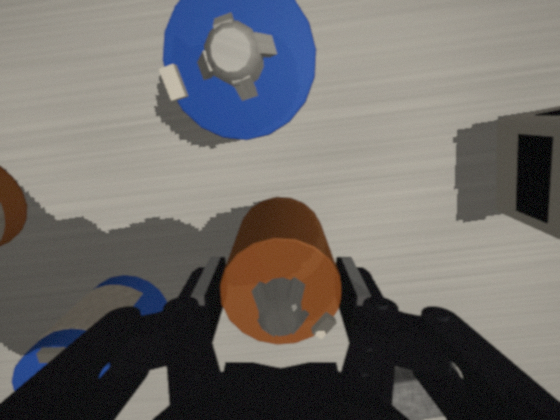

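Call:
carry_out:
  targets:
    - [0.4,[0,0,0],-0.1]
    - [0.4,[0,0,0],-0.1]
    - [0.4,[0,0,0],-0.1]
    - [0.4,[0,0,0],-0.1]
    - [0.4,[0,0,0],-0.1]
    - [0.4,[0,0,0],-0.1]
    - [0.4,[0,0,0],-0.1]
    - [0.4,[0,0,0],-0.1]

```text
clock: 7.4
ee_pos: [0.5875, 0.0092, 0.0294]
eef_rot: [-0.333, 0.943, -0.0, 0.002]
force: [0.8, 0.3, 3.8]
finger_gap: 0.637
```

Call:
carry_out:
  targets:
    - [0.4,[0,0,0],-0.1]
    - [0.4,[0,0,0],-0.087]
    - [0.4,[0,0,0],0]
    - [0.4,[0,0,0],0]

```text
clock: 7.9
ee_pos: [0.5874, 0.0094, 0.0293]
eef_rot: [-0.418, 0.909, -0.0, 0.001]
force: [-0.7, 1.1, 6.4]
finger_gap: 0.635
```

Run:
```python
from h import *
st()
im=robot.camera("wrist"); cv2.imwrite("pics/w5.png",im)
im=robot.camera("scene"); cv2.imwrite("pics/s5.png",cv2.resize(im[130:300,170:470],None,fx=2.6,fy=2.6))
```

```text
t 7.9 p [0.5874 0.0094 0.0293] yaw_y 139.4 tilt [0.003 0.   ] q [ 0.01  0.61 -0.11  1.87  0.1   0.67  2.28] F [-0.7  1.1  6.4] gap 0.635
```

View pics/w5.png

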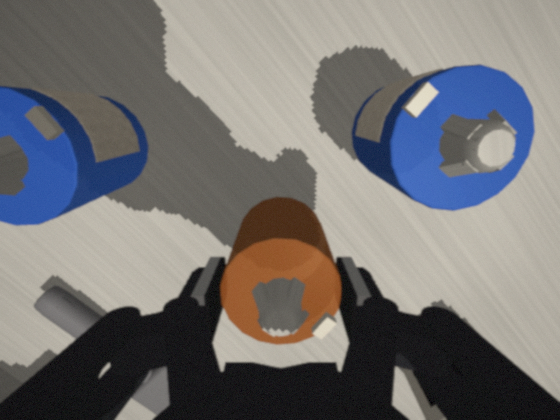

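View pics/s5.png

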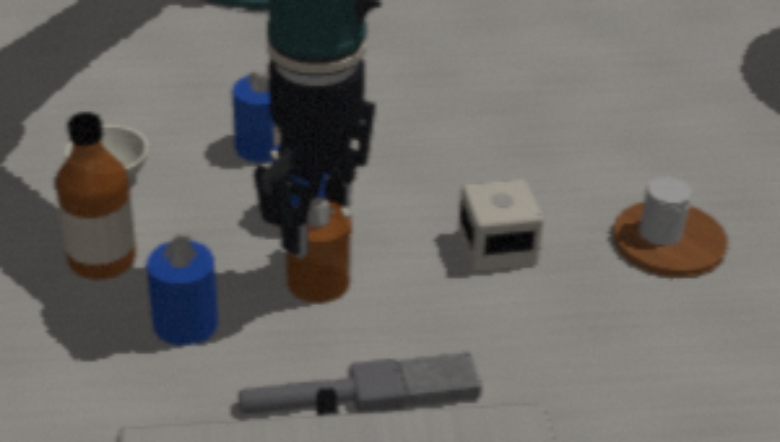

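Call:
carry_out:
  targets:
    - [0.75,[0,0,0],0]
    - [0.9,[0,0,0],0]
    - [1,[0,0,0],0]
    - [1,[0,0,0],0]
    - [1,[0,0,-2],0]
    - [1,[0,0,-4],0]
    - [1,[0,0,-4],0]
    - [1,[0,0,-4],0]

```text
clock: 9.0
ee_pos: [0.5861, 0.0092, 0.1707]
eef_rot: [-0.418, 0.908, -0.0, 0.001]
force: [0.4, -0.8, 1.3]
finger_gap: 1.0
```

Call:
carry_out:
  targets:
    - [1,[0,0,-6],0]
    - [1,[0,0,-3],0]
    - [1,[0,0,0],0]
    - [1,[0,0,0],0]

```text
clock: 9.5
ee_pos: [0.5853, 0.0092, 0.258]
eef_rot: [-0.418, 0.908, 0.0, -0.0]
force: [-0.5, -1.2, -0.8]
finger_gap: 1.0
```

Run:
```python
from h import *
st()
c=robot.calibration("wrist"); im=robot.camera("wrist"); cv2.imwrite("pics/w6.png",im); np.savez("w6.npz",**c)
im=robot.camera("scene"); cv2.imwrite("pics/s6.png",im)
im=robot.camera("side"); cv2.imwrite("pics/d6.png",im)
```

```text
t 9.5 p [0.5853 0.0092 0.258 ] yaw_y 139.5 tilt [-0. -0.] q [ 0.03  0.32 -0.13  1.71  0.05  1.11  2.32] F [-0.5 -1.2 -0.8] gap 1.0
```

View pics/w6.png

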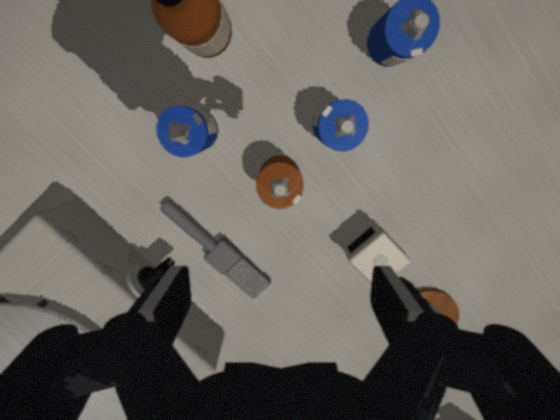

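View pics/d6.png

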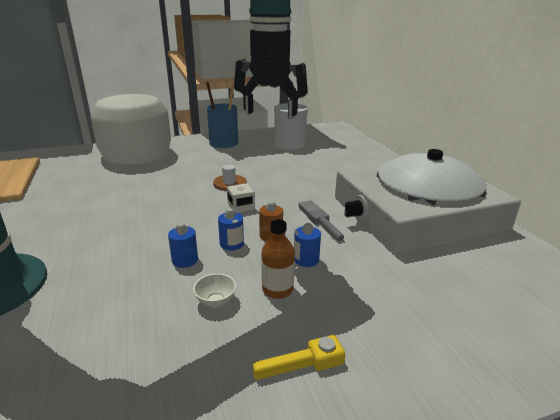

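Run:
```python
from h import *
im=cv2.imread("pics/w6.png")
cv2.imwrite("pics/w6c.png",cv2.resize(im[140:300,240:440],None,fx=4,fy=3.75,interpolation=cv2.INTER_CUBIC))
```

```text
(no output)
```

View pics/w6c.png

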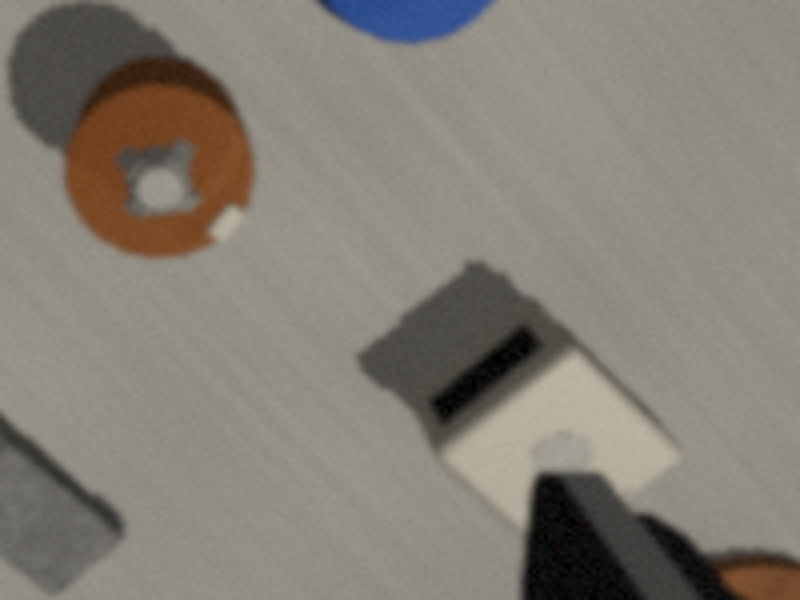

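Run:
```python
from h import *
c=dict(np.load("w6.npz")); f=lambda x,y:(240+x/4,140+y/3.75)
j=onz("wrist",f(160,170),.07,c);t=onz("wrist",f(160,188),.09,c);n=onz("wrist",f(227,225),.074,c);r=onz("wrist",f(562,452),.055,c)
a=lambda v:np.degrees(np.arctan2(v[1],v[0]))
print(j,t,n,r,"label",a(n-j),a(n-t),"reader",a(r-j))
R=Ro.from_quat(robot.state()["eef_rot"]).as_matrix()
print(R[:,:2])
shift([.560,.321,.16])
```

```text
[0.586336  0.0116842 0.07     ] [0.58691351 0.01235247 0.09      ] [0.58231594 0.03685112 0.074     ] [0.55428998 0.17545025 0.055     ] label 99.07551102480794 100.62885701617446 reader 101.0718310880616
[[-0.65000306 -0.75992786]
 [-0.75992988  0.65000506]
 [ 0.00161528  0.00175277]]
t 9.65 p [0.5851 0.0091 0.2567] yaw_y 139.5 tilt [-0.002 -0.   ] q [ 0.03  0.32 -0.13  1.71  0.05  1.11  2.32] F [0.2 0.2 0.2] gap 1.001
tool shift cm [-22.08  22.16   9.67]
```

Call:
carry_out:
  targets:
    - [1,[-4.4,4.4,0],0]
    - [1,[-4.4,4.4,0],0]
    - [1,[-4.4,4.4,0],0]
    - [1,[-4.4,4.4,0],0]
    - [1,[-4.4,4.4,4],0]
    - [1,[0,0,4],0]
    - [1,[0,0,0],0]
    - [1,[0,0,0],0]

```text
clock: 10.65
ee_pos: [0.5635, 0.3091, 0.1849]
eef_rot: [-0.418, 0.909, -0.0, 0.0]
force: [-0.1, 0.3, -0.1]
finger_gap: 1.001
```

Run:
```python
from h import *
c=robot.calibration("wrist"); im=robot.camera("wrist"); cv2.imwrite("pics/w7.png",im)
np.savez("w7.npz",**c)
shift([.560,.321,.021])
print(proj("wrist",(.560,.321,.058),c))
```

```text
t 10.7 p [0.5639 0.3093 0.1858] yaw_y 139.4 tilt [0.002 0.001] q [-0.38  0.5  -0.23  1.63  0.13  1.03  1.78] F [ 0.6 -1.  -0.6] gap 1.001
tool shift cm [-0.6   1.07 16.48]
[289.8798404  203.22320109]
```

View pics/w7.png

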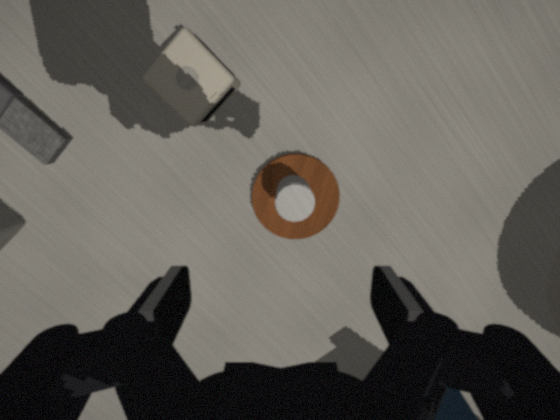

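Run:
```python
from h import *
c=dict(np.load("w7.npz")); p=onz("wrist",(295.5,202),.058,c); print(p)
p[2]=.08; shift(p)
```

```text
[0.55506331 0.3236153  0.058     ]
t 10.7 p [0.5639 0.3093 0.1858] yaw_y 139.4 tilt [0.002 0.001] q [-0.38  0.5  -0.23  1.63  0.13  1.03  1.78] F [ 0.6 -1.  -0.6] gap 1.001
tool shift cm [-0.49  1.61 10.58]
```

Call:
carry_out:
  targets:
    - [1,[-0.5,1.45,3],0]
    - [1,[0,0,4],0]
    - [1,[0,0,2.5],0]
    - [1,[0,0,0],0]
    - [1,[0,0,0],0]

```text
clock: 11.32
ee_pos: [0.5564, 0.3234, 0.0914]
eef_rot: [-0.418, 0.909, 0.0, 0.002]
force: [0.5, 1.0, 0.6]
finger_gap: 0.998
```

Run:
```python
from h import *
c=robot.calibration("wrist"); im=robot.camera("wrist"); cv2.imwrite("pics/w8.png",im)
np.savez("w8.npz",**c)
shift([.557,.3225,.021])
print(proj("wrist",(.557,.3225,.058),c))
```

```text
t 11.38 p [0.5563 0.3236 0.0915] yaw_y 139.4 tilt [0.003 0.002] q [-0.42  0.6  -0.22  1.7   0.16  0.85  1.72] F [-0.6 -0.7  0.5] gap 1.004
tool shift cm [ 0.06 -0.11  7.05]
[277.20414458 231.18732076]
```

View pics/w8.png

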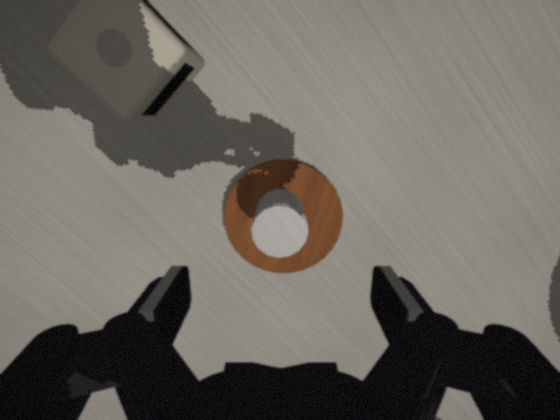

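Call:
carry_out:
  targets:
    - [1,[0.05,0,3],0]
    - [1,[0,0,2.5],0]
    - [1,[0,0,1.5],0]
    - [1,[0,0,0],0]
    - [1,[0,0,0],0]

```text
clock: 12.0
ee_pos: [0.5553, 0.3232, 0.0204]
eef_rot: [-0.418, 0.908, 0.0, 0.001]
force: [-0.8, -0.1, -0.5]
finger_gap: 0.997
```

Call:
carry_out:
  targets:
    - [0.5,[0,0,0],0]
    - [0.3,[0,0,0],0]
    - [0.2,[0,0,0],0]
    - [0.2,[0,0,0],0]
    - [0.2,[0,0,0],0]
    - [0.2,[0,0,0],0]
    - [0.2,[0,0,0],0]
  newtons: 60

```text
clock: 12.88
ee_pos: [0.5551, 0.323, 0.0199]
eef_rot: [-0.418, 0.908, 0.0, 0.001]
force: [0.8, 0.5, 6.5]
finger_gap: 0.421
```

Run:
```python
from h import *
st()
c=robot.calibration("wrist"); im=robot.camera("wrist"); cv2.imwrite("pics/w9.png",im)
np.savez("w9.npz",**c)
```

```text
t 12.88 p [0.5551 0.323  0.0199] yaw_y 139.5 tilt [0.001 0.001] q [-0.44  0.7  -0.2   1.73  0.19  0.73  1.7 ] F [0.8 0.5 6.5] gap 0.421
```

View pics/w9.png

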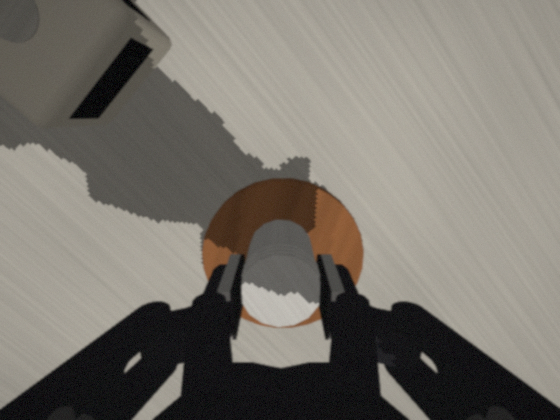

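Run:
```python
from h import *
c=dict(np.load("w9.npz")); s,R=st()
p=onz("wrist",(281,290.5),.058,c); print(p, R.T@(p-s["ee_pos"])*100)
# same for jar when gripped (w5): shoulder ellipse centre (281,291) TCP [.5874,.0094,.0293]; stud tip
```

```text
t 12.93 p [0.555  0.3231 0.0199] yaw_y 139.5 tilt [0.001 0.001] q [-0.44  0.7  -0.2   1.73  0.19  0.73  1.7 ] F [-0.2 -1.1  5.5] gap 0.424
[0.55470891 0.32472671 0.058     ] [-0.11063428  0.13223398 -3.80639463]
```

Call:
carry_out:
  targets:
    - [0.2,[0,0,-2],0]
    - [0.2,[0,0,-5],0]
    - [0.2,[0,0,-5],0]
    - [0.2,[0,0,-4],0]
    - [0.2,[4,-4.2,0],0]
    - [0.2,[4,-4.2,0],0]
    - [0.2,[4,-4.2,0],0]
    - [0.2,[4,-4.2,0],0]

```text
clock: 13.92
ee_pos: [0.5779, 0.09, 0.1801]
eef_rot: [-0.418, 0.908, -0.0, 0.0]
force: [1.0, -0.7, -0.2]
finger_gap: 0.422
```

Call:
carry_out:
  targets:
    - [0.2,[4,-4.2,0],0]
    - [0.2,[1.7,-1.8,0],0]
    - [0.2,[0,0,0],0]
    - [0.2,[0,0,0],0]

```text
clock: 14.42
ee_pos: [0.5864, 0.0112, 0.1796]
eef_rot: [-0.419, 0.908, 0.0, 0.0]
force: [-0.2, 0.4, 0.1]
finger_gap: 0.422
```

Run:
```python
from h import *
shift([.5874,.0094,.12])
c=robot.calibration("wrist"); im=robot.camera("wrist"); cv2.imwrite("pics/w10.png",im)
np.savez("w10.npz",**c)
```

```text
t 14.43 p [0.5864 0.0112 0.1796] yaw_y 139.6 tilt [0.    0.001] q [ 0.06  0.4  -0.17  1.78  0.08  0.96  2.29] F [-0.2  0.4  0.1] gap 0.422
tool shift cm [ 0.08 -0.19  5.96]
```

View pics/w10.png

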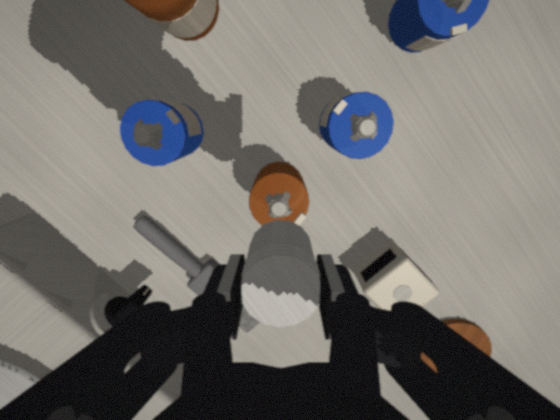

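Run:
```python
from h import *
im=cv2.imread("pics/w10.png")
cv2.imwrite("pics/w10c.png",cv2.resize(im[150:335,230:330],None,fx=5,fy=3.2,interpolation=cv2.INTER_CUBIC))
c=dict(np.load("w10.npz")); s,R=st()
for p,z in [((279,209),.09),((279.5,200),.07),((281,290.5),s["ee_pos"][2]+.0381)]:
    X=onz("wrist",p,z,c); print(X, R.T@(X-s["ee_pos"])*100)
```

```text
t 14.47 p [0.5864 0.0116 0.1794] yaw_y 139.6 tilt [0.    0.001] q [ 0.06  0.41 -0.17  1.78  0.08  0.96  2.29] F [-0.4 -0.1 -1.4] gap 0.413
[0.58716138 0.01216821 0.09      ] [-0.08005087 -0.02815632  8.94413423]
[0.58527374 0.01058455 0.07      ] [ 0.1646623   0.01186749 10.94394051]
[0.58615639 0.0129162  0.21754074] [-0.08320593  0.10395258 -3.80987044]
```

View pics/w10c.png

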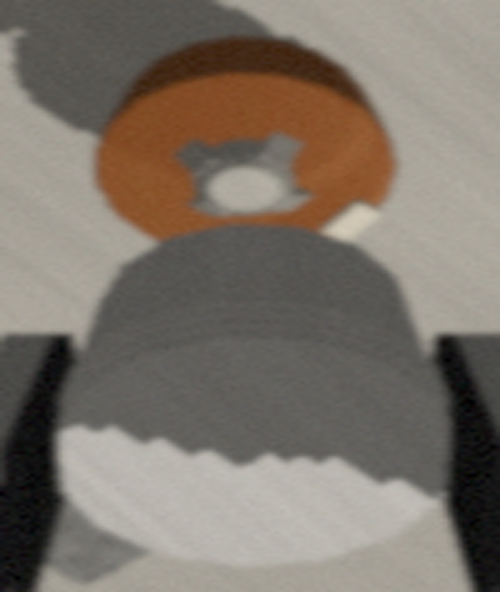

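Call:
carry_out:
  targets:
    - [0.2,[0,-0.13,2],0]
    - [0.2,[0,0,3],0]
    - [0.2,[0,0,2],0]
    - [0.2,[0,0,0],0]
    - [0.2,[0,0,0],0]

```text
clock: 15.1
ee_pos: [0.5882, 0.0099, 0.11]
eef_rot: [-0.419, 0.908, -0.0, 0.001]
force: [-0.0, 0.7, 0.6]
finger_gap: 0.418
```

Run:
```python
from h import *
shift([.5874,.0105,.094])
im=robot.camera("wrist"); cv2.imwrite("pics/w11.png",im)
a=robot.camera("scene"); b=robot.camera("side")
for n,i,X in (("scene",a,0),("side",b,0)):
    u,v=proj(n,(.5874,.0105,.08)); u,v=int(u),int(v); print(n,u,v)
    cv2.imwrite(f"pics/{n}11.png",cv2.resize(i[v-45:v+45,u-50:u+50],None,fx=6,fy=6,interpolation=cv2.INTER_CUBIC))
```

```text
t 15.1 p [0.5882 0.0099 0.11  ] yaw_y 139.5 tilt [0.001 0.   ] q [ 0.05  0.49 -0.16  1.83  0.1   0.82  2.28] F [-0.   0.7  0.6] gap 0.418
tool shift cm [0.01 0.1  1.6 ]
scene 291 210
side 270 206
```

View pics/scene11.png

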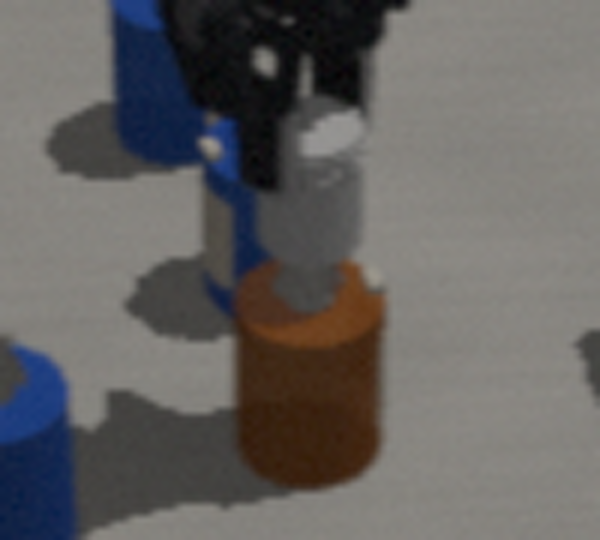

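View pics/side11.png

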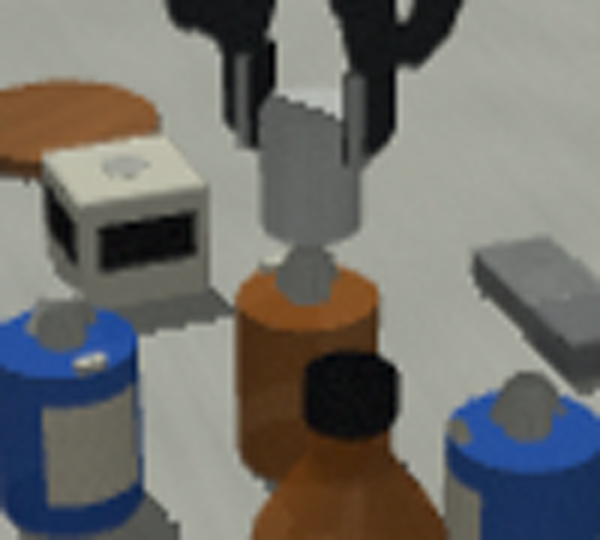

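View pics/w11.png

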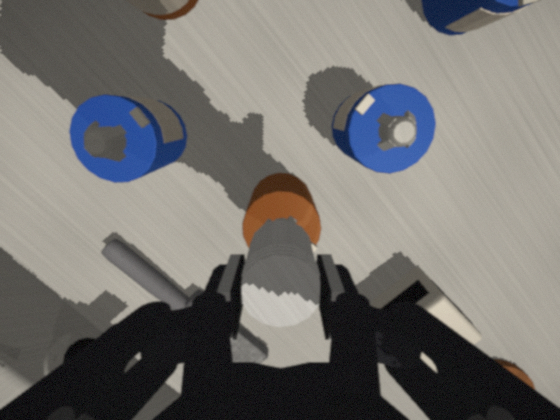

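Call:
carry_out:
  targets:
    - [0.2,[0,0.07,0.5],0]
    - [0.2,[0,0,0.4],0]
    - [0.2,[0,0,0.4],0]
    - [0.2,[0,0,0.3],0]
    - [0.2,[0,0,0],0]
    - [0.2,[0,0,0],0]
  newtons: 90

```text
clock: 16.0
ee_pos: [0.5871, 0.0092, 0.0931]
eef_rot: [-0.418, 0.908, 0.0, -0.0]
force: [-0.1, 0.7, -0.8]
finger_gap: 0.405
```

Run:
```python
from h import *
st(); print(robot.state()["wrist_torque"])
```

```text
t 16.0 p [0.5871 0.0092 0.0931] yaw_y 139.5 tilt [-0.  0.] q [ 0.05  0.52 -0.16  1.84  0.11  0.79  2.27] F [-0.1  0.7 -0.8] gap 0.405
[ 0.05243187 -0.01694679 -0.01107952]
```

Call:
carry_out:
  targets:
    - [0.2,[0,0,0.2],0]
    - [0.2,[0,0,0.2],0]
    - [0.2,[0,0,0],0]

```text
clock: 16.38
ee_pos: [0.5876, 0.0092, 0.0897]
eef_rot: [-0.418, 0.908, -0.0, 0.001]
force: [-0.3, 0.6, 3.8]
finger_gap: 0.41
```

Call:
carry_out:
  targets:
    - [0.2,[0,0,0.2],0]
    - [0.2,[0,0,0.2],0]
    - [0.2,[0,0,0],0]

```text
clock: 16.75
ee_pos: [0.588, 0.0093, 0.0865]
eef_rot: [-0.418, 0.908, -0.0, 0.001]
force: [-1.9, 0.0, 9.1]
finger_gap: 0.411
```

Resistance is climbing as described, so I'll continue through the click.

Call:
carry_out:
  targets:
    - [0.2,[0,0,0.2],0]
    - [0.2,[0,0,0.2],0]
    - [0.2,[0,0,0.1],0]
    - [0.2,[0,0,0],0]

```text
clock: 17.25
ee_pos: [0.5869, 0.0089, 0.0801]
eef_rot: [-0.418, 0.908, 0.0, -0.0]
force: [-1.3, -0.3, 3.6]
finger_gap: 0.41
```

Run:
```python
from h import *
st(); print(robot.state()["wrist_torque"])
```

```text
t 17.25 p [0.5869 0.0089 0.0801] yaw_y 139.4 tilt [-0.001 -0.   ] q [ 0.05  0.53 -0.15  1.85  0.11  0.77  2.27] F [-1.3 -0.3  3.6] gap 0.41
[-0.03447691  0.45799757  0.00860623]
```

Call:
carry_out:
  targets:
    - [0.2,[0,0,0.2],0]
    - [0.2,[0,0,0.2],0]
    - [0.2,[0,0,0],0]

```text
clock: 17.62
ee_pos: [0.5879, 0.0095, 0.0801]
eef_rot: [-0.418, 0.908, -0.0, 0.001]
force: [-9.7, -1.2, 29.1]
finger_gap: 0.412
```

Call:
carry_out:
  targets:
    - [0.2,[0,0,-0.1],0]
    - [0.2,[0,0,0],0]

```text
clock: 17.88
ee_pos: [0.5877, 0.0093, 0.0801]
eef_rot: [-0.418, 0.908, -0.0, 0.001]
force: [-8.5, -0.7, 23.3]
finger_gap: 0.409
```

Run:
```python
from h import *
st(); print(robot.state()["wrist_torque"])
im=robot.camera("wrist"); cv2.imwrite("pics/w12.png",im)
a=robot.camera("scene"); b=robot.camera("side")
for n,i in (("scene",a),("side",b)):
    u,v=proj(n,(.5874,.0105,.08)); u,v=int(u),int(v)
    cv2.imwrite(f"pics/{n}12.png",cv2.resize(i[v-45:v+45,u-50:u+50],None,fx=6,fy=6,interpolation=cv2.INTER_CUBIC))
st()
```

```text
t 17.88 p [0.5877 0.0093 0.0801] yaw_y 139.4 tilt [ 0.001 -0.   ] q [ 0.05  0.53 -0.15  1.85  0.11  0.77  2.27] F [-8.5 -0.7 23.3] gap 0.409
[0.05087669 1.87744102 0.07914778]
t 18.02 p [0.5877 0.0093 0.0801] yaw_y 139.4 tilt [ 0.001 -0.   ] q [ 0.05  0.53 -0.15  1.85  0.11  0.77  2.27] F [-8.7 -1.7 24.1] gap 0.408
```

View pics/scene12.png

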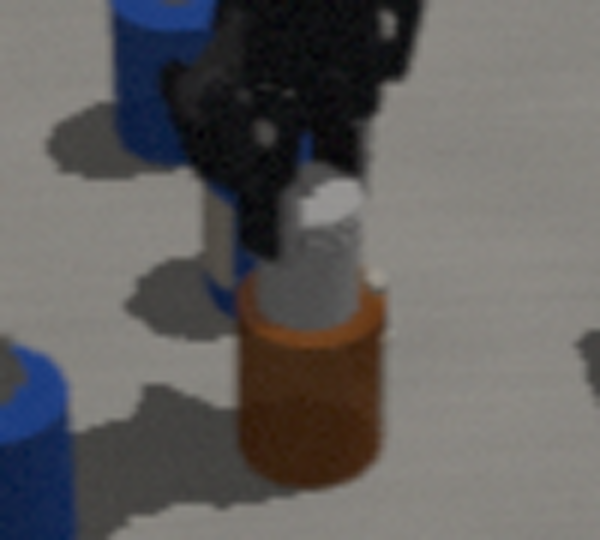

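View pics/side12.png

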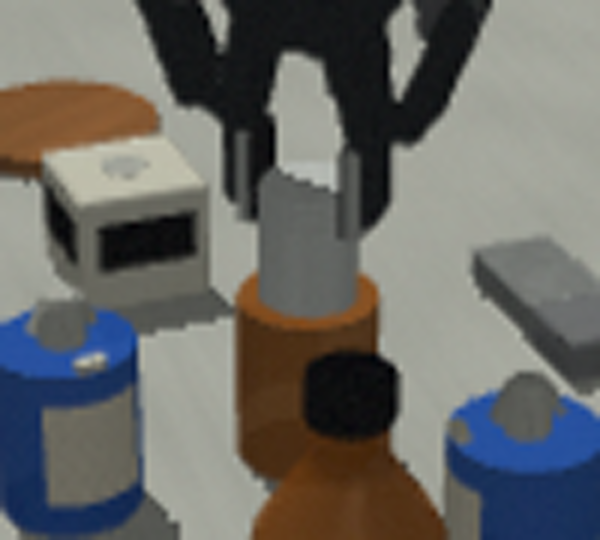

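View pics/w12.png

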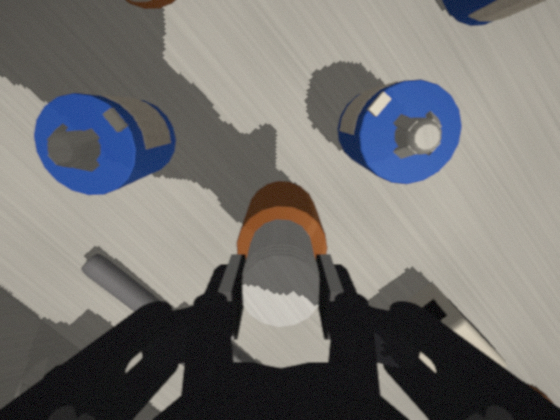

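Call:
carry_out:
  targets:
    - [0.2,[0.03,0.04,0],0]
    - [0.2,[0,0,0],0]
    - [0.2,[0,0,0],0]

```text
clock: 18.4
ee_pos: [0.5874, 0.0092, 0.0801]
eef_rot: [-0.418, 0.908, -0.001, 0.001]
force: [-7.7, -0.7, 21.0]
finger_gap: 0.408
```

Stable: the height hasn't changed (flush) and I'm pressing with about 21 N. Handing in.

Run:
```python
from h import *
st(); print(robot.sign_off()); st()
```

```text
t 18.4 p [0.5874 0.0092 0.0801] yaw_y 139.4 tilt [ 0.002 -0.   ] q [ 0.05  0.53 -0.15  1.85  0.11  0.76  2.27] F [-7.7 -0.7 21. ] gap 0.408
the job is handed in; nothing more can be done
None
the job is handed in; nothing more can be done
```

The job is handed in with the gripper still pressing the cap. The sign-off gave no verdict.

- **Jar turn:** I gripped the amber jar where it stood, turned it about 99.5° and let go. From the wrist camera the label then pointed to 99–100.6° and the reader lay at 101.1°. That is a miss of about 6 mm at most, against the 30 mm allowed. The jar stayed within a few mm of its start.
- **Cap:** I took it from the coasters and pressed it onto the stud. Resistance climbed to about 9 N, fell to 3.6 N at the click, then rose against the shoulder. The tool height stayed at 0.0801 m, against 0.0799 m expected for flush. Both outside cameras show the cap flush and centred on an upright jar, with the nub still towards the reader.
- **Holding:** I handed in at 18.4 s, pressing with about 21 N and gripping with 90 N.

**Caveats:**
- About 8 N of sideways force remained while pressing, and a small shift of the tool only eased it slightly. Nothing slid while I watched.
- The cameras disagreed with each other by about 3 mm, so I averaged them and checked by eye.
- I did not measure the bystanders again at the end. Nothing in the pictures suggested any had moved.

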